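# Lap two strips up the louvre jig

### The job

On the sloping blue jig a steel starter strip is already tacked in place at the low end. Lay the plain aluminium strip, then the drilled one, up the slope like roof shingles: the plain strip overlapping the starter with its lower edge on the first yellow line, the drilled strip overlapping the plain one with its lower edge on the second yellow line, both straight and endwise in line with the starter, parallel to it and bedded down. Lay them gently without dropping them, let go, and leave the other things on the bench where they are.

Things in the scene. Friction and masses are not known exactly. Their poses are not given: they have to be found in the camera images.
- plain_strip: Bare aluminium flat strip without holes, 160 x 60 x 5 mm, 0.13 kg, lying flat on a stand. Origin at the centre of its underside; x along its length, y across its width, z up through its upper face. Can be gripped across its 60 mm width at mid length, where it is open beneath, on the stand and between the jig's rails. Either end round will do.
- drilled_strip: Same aluminium strip, 160 x 60 x 5 mm, 0.13 kg, with eight dark 11 mm holes in two groups near its ends. Origin at the centre of its underside; x along its length, y across its width, z up through its upper face. Either end round will do.
- stand_a: Fixed stand for one strip (either may lie on it): two wooden bars across, 85 mm long and 22 mm wide, centred 58 mm either side of its origin along its x, tops 25 mm above the bench, on a 4 mm base plate. Origin at the bench, below the middle of the strip; x along the strip.
- stand_b: Second stand, the same as stand_a.
- jig: Fixed jig: two blue rails, 44 mm wide, 215 mm long, centred at x = +-77 mm, a 110 mm open gap between, sloping 20 degrees from the low end at its +y (rail top 35 mm above the bench) to the high end at its -y (109 mm). Feet and low cross bars near the ends only. Origin on the bench below its middle. Two yellow lines cross each rail and show beyond the strips' ends.
- starter: Steel strip 160 x 60 x 5 mm fixed at the jig's low end, 13.2 degrees from level (flatter than the rails). Axes and origin as the other strips; +y points down the slope. The next strips lie parallel, each on the one before with 18 mm overlap, upper edge on the rails: in this frame the plain strip's origin goes to (0, -41.7, 5) mm, the drilled one's to (0, -83.4, 10) mm.
- line_mid (a point): Middle of the first (lower) yellow line, at the rails' top surface, halfway between the rails; the properly lapped plain strip's lower underside edge is 7 mm off the rails, squarely over this line.
- line_top (a point): Same for the second (upper) yellow line, 42 mm farther up the slope; for the drilled strip.
- hinge_plate: Flat steel plate with four dark holes, 70 x 55 x 6 mm; a bystander to leave alone. Origin at its underside.
- bracket: Small aluminium angle bracket, 60 x 50 mm, 50 mm tall; a bystander to leave alone. Origin at its underside.
- pipe_ring: Steel pipe offcut standing on end, 50 mm outside diameter, 22 mm tall; a bystander to leave alone. Origin at its underside.
- wire_brush: Wooden wire brush, 240 mm long, lying bristles up, 40 mm tall; a bystander to leave alone. Origin at its underside.
- hammer: Hammer lying on the bench, about 250 mm long; a bystander to leave alone. Origin at its underside.
- weld_magnet: Orange square magnet block, 50 x 50 x 18 mm; a bystander to leave alone. Origin at its underside.
Not all that is in view belongs to the job. What is shaped like the plain_strip but orange or purple is not meant.

How it is judged:
By the outcome, as a careful person would: the job done as asked, in the order asked, and still so for the second after the job is handed in, with the robot touching nothing.
It also fails if it takes over 53 s, if anything falls off the work surface, if the arm or the gripper's body presses on something with over 40 N, if the wrist force passes 120 N, or if a joint passes its speed limit or range.

### The arm

A 6-joint arm with a two-finger parallel gripper is mounted at the origin on the work surface. World frame = base frame: x ahead of the robot, y to its left, z up, the work surface at z = 0. Lengths are in m, angles in rad, forces in N, time in s.
With the tool pointing down it reaches from about 0.375 to 0.925 m from the base axis. Payload 5.7 kg.
Tool frame: the origin (TCP) lies midway between the tips of the shut fingers; the grasp point (between the pads) lies manip.grip_point_offset behind it (manip.grip_point_offset is the distance from the TCP to the grasp point, in m); z points along the fingers, y is the line along which they close (so a half turn about z gives the same grasp; the last joint's range is limited). The gripper opens to 88 mm and grips with 3 to 60 N. Pads are 20 mm wide; open, the fingers measure 115 mm over their backs; the gripper's body (75 mm by 178 mm) begins 61 mm behind the grasp point.
Start: joints at [1.143, 0.359, 1.51, -0, 1.272, -0.115], TCP at [0.185, 0.571, 0.223] pointing down, gripper open.
Joint ranges: [-2.97, 2.97], [-1.01, 2.36], [0.21, 2.38], [-0.96, 4.11], [0.2, 2.71], [-2.98, 2.98]. Speed limits (rad/s): [2.39, 2.39, 3.14, 3.14, 3.14, 3.14].

### API

Orientations are given as a unit quaternion [w, x, y, z].
In Python, from station import manip, hand, planner, imaging, ticket, silhouettes, telemetry gives the robot as it stands. The module is installed in compiled form; this text tells all that it offers. Calls block until the motion is done:
- manip.move_pose(position, orientation): joint-space move of the TCP to a pose.
- manip.movel(position, ori=None, rate=0.15): straight line of the TCP; ori=None keeps the orientation; rate is the mean speed in m/s.
- manip.move_joints(angles): joint-space move.
- hand.grip(opening, effort=None): finger opening in m; effort is the grip in N (None keeps the last); returns when the fingers have stopped.
- manip.pause(seconds).
- planner.ik(position, orientation): joint angles nearest the present ones, or None.
- imaging.snapshot(name): name is "side" or "top"; returns a dict with "image" (384x512x3 uint8, red, green, blue), "fx", "fy", "cx", "cy" (pixels), "cam_to_world" (4x4, takes a point from camera to world coordinates). Camera axes: x right, y up, looking along -z (the intrinsics and any distortion apply to the point x, -y, -z); pixel columns grow to the right and rows downward; lengths in m; the calibration is good to about 2 mm. A picture is of the moment at which its call begins. There is no depth.
A pose or a line that the arm cannot do raises manip.MotionError and nothing moves.
- ticket.close_job(): hands the job in; it is judged then, once.
Trained networks look in the newest picture that a camera, given by its name, has taken for a name from the list of things; names that differ only in an ending like _2 or _b are one class to them, and where a whole thing is asked for, a point or a joint stands for the part that bears it (a point fixed in the world has none). Each returns a list of dicts, best first, with "p" (0 to 1); they miss things now and then, are a little off and sometimes report something else, mostly with a low value. They report only what shows in the picture. A call takes as long as a camera call. They do not tell look-alikes from the thing itself.
- silhouettes(camera, thing): "mask" (384x512 bool, what is visible of it) and "xy" ([column, row] in pixels, amid what is visible of it).
Readings, each from a call of its own:
- telemetry.read_time(): time.
- telemetry.read_joint_positions(): joint angles.
- telemetry.read_joint_vel(): joint speeds.
- telemetry.read_tau(): joint torques, N m.
- telemetry.read_tool_pos(): TCP position.
- telemetry.read_ee_rot(): TCP orientation.
- telemetry.read_ft_force(): force on the tool from outside, world axes, zero at the start.
- telemetry.read_torque(): the same for the moment, N m.
- telemetry.read_finger_gap(): finger opening in m.
- telemetry.read_grasp_force(): force on a finger pad.
Only numpy, scipy, OpenCV 4.12 (cv2) and the standard library are available. Lean on these libraries where they do the work, as an engineer would, in place of code of your own. Each camera call takes 0.05 s, during which the arm holds its last target. There are 200 camera calls.

## Working session

There is one attempt and no reset: what is moved stays moved. The work goes in short steps, each a Python script; the robot and the scene stay as the last script left them, time stands still between calls to the robot, and variables do not carry over. Pictures are saved under pics/ and viewed, at most 10 in all, crops included, and the job is handed in when it is done.

```bash
mkdir -p pics
python3 - <<'E'
from station import *
import cv2,numpy as np
print(manip.grip_point_offset, telemetry.read_time(), telemetry.read_ee_rot())
for c in("top","side"):
    s=imaging.snapshot(c); cv2.imwrite(f"pics/{c}0.png",cv2.resize(s["image"][:,:,::-1],(800,600),interpolation=cv2.INTER_CUBIC))
    print(c,{k:(np.round(v,4).tolist()) for k,v in s.items() if k!="image"})
    for t in("plain_strip","drilled_strip","stand_a","jig","starter"):
        print(t,[(round(d["p"],2),np.round(d["xy"]).tolist(),int(d["mask"].sum())) for d in silhouettes(c,t)])
E
```

```text
0.0187 0.0 [-2.49075822e-04  1.55747768e-01  9.87796442e-01 -8.71587369e-04]
top {'fx': 429.6349, 'fy': 429.6349, 'cx': 262.7831, 'cy': 192.0328, 'cam_to_world': [[-0.002, 0.9942, -0.1072, 0.3618], [-1.0, -0.0028, -0.0073, 0.0522], [-0.0076, 0.1072, 0.9942, 1.6303], [0.0, 0.0, 0.0, 1.0]]}
plain_strip [(0.96, [221.0, 267.0], 700), (0.94, [145.0, 249.0], 658), (0.91, [374.0, 139.0], 663), (0.75, [251.0, 201.0], 657), (0.75, [361.0, 264.0], 718)]
drilled_strip [(0.69, [190.0, 213.0], 695)]
stand_a [(0.39, [262.0, 215.0], 21)]
jig [(0.62, [317.0, 199.0], 2162)]
starter [(0.7, [307.0, 199.0], 731)]
side {'fx': 431.8795, 'fy': 431.8795, 'cx': 249.6821, 'cy': 191.5049, 'cam_to_world': [[-0.9701, 0.168, -0.1754, 0.2897], [-0.2429, -0.678, 0.6938, 0.9982], [-0.0023, 0.7156, 0.6985, 0.991], [0.0, 0.0, 0.0, 1.0]]}
plain_strip [(0.96, [258.0, 210.0], 720), (0.84, [224.0, 120.0], 363), (0.76, [331.0, 262.0], 1012), (0.64, [295.0, 352.0], 1646), (0.6, [345.0, 145.0], 453)]
drilled_strip [(0.97, [250.0, 270.0], 1150)]
stand_a [(0.8, [240.0, 280.0], 207), (0.74, [251.0, 220.0], 267), (0.53, [268.0, 153.0], 2596)]
jig [(0.6, [268.0, 150.0], 2546)]
starter [(0.76, [263.0, 153.0], 704)]
```

View pics/top0.png

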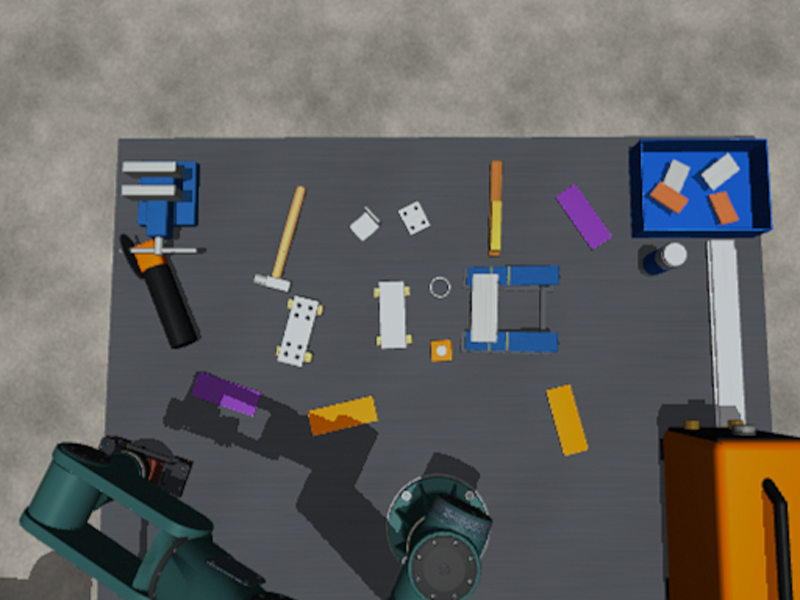

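View pics/side0.png

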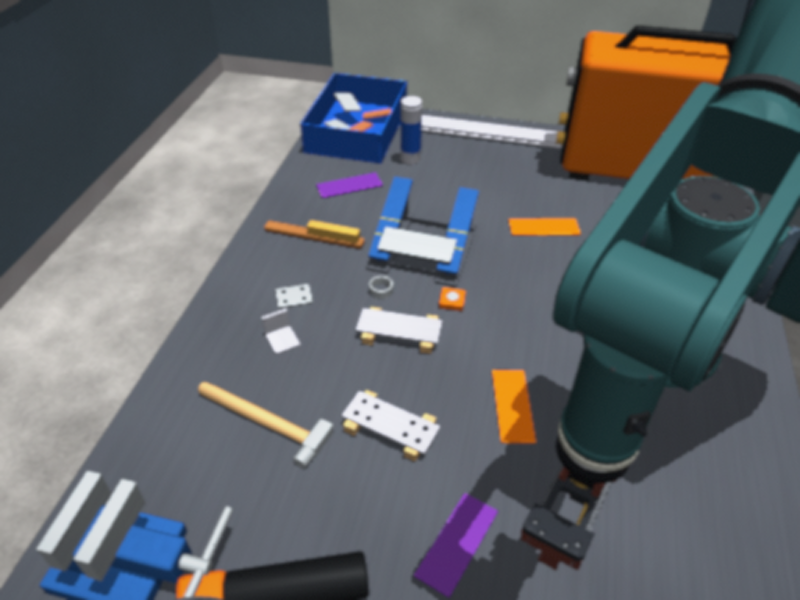

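The top view shows these plain-strip look-alikes, by full-resolution pixel:
- White strip on stand: (251,201). This is the one I want.
- Purple: (145,249) and (374,139).
- Orange: (221,267) and (361,264).
- Starter, tacked on the jig: (307,199).

The drilled strip is at (190,213). The side view agrees, with plain at (258,210) and drilled at (250,270). Next I'll check the choice in a close crop and fit poses.

```bash
cat > vis.py <<'E'
import numpy as np, cv2
from scipy.optimize import minimize
from scipy.spatial.transform import Rotation as R
from station import imaging
def proj(s,P):
    T=np.linalg.inv(s["cam_to_world"]); p=P@T[:3,:3].T+T[:3,3]
    return np.c_[s["cx"]+s["fx"]*p[:,0]/-p[:,2], s["cy"]-s["fy"]*p[:,1]/-p[:,2]]
PITCH=np.deg2rad(13.2)
def rot(yaw,pitch):  # strip +y points down the slope
    return R.from_euler("ZX",[yaw,-pitch])
def box(x,y,z,yaw,pitch,L=.16,W=.06,H=.005):
    c=np.array([[sx*L/2,sy*W/2,h] for h in(0,H) for sx,sy in((-1,-1),(1,-1),(1,1),(-1,1))])
    return rot(yaw,pitch).apply(c)+[x,y,z]
U=8
def fill(poly,o,n):
    m=np.zeros((n[1]*U,n[0]*U),np.uint8)
    q=((poly-o+.5)*U-.5)
    cv2.fillConvexPoly(m,np.round(q*16).astype(np.int32),255,shift=4)
    m=cv2.GaussianBlur(m.astype(np.float32)/255,(0,0),.55*U)
    return cv2.resize(m,n,interpolation=cv2.INTER_AREA)
def cost(s,boxes,pad=5,chan=0,skip=None,roi=None):
    """joint residual of image against tones of bg / sides / tops"""
    pts=[proj(s,b) for b in boxes]; a=proj(s,roi)
    o=np.floor(a.min(0))-pad; n=tuple((np.ceil(a.max(0))+pad-o).astype(int))
    I=s["image"][int(o[1]):int(o[1])+n[1],int(o[0]):int(o[0])+n[0],chan].astype(float)
    A=[np.ones(I.size)]; 
    hull=np.zeros(I.shape)
    for p in pts:
        h=fill(cv2.convexHull(p.astype(np.float32))[:,0],o,n); t=fill(p[4:],o,n)
        A+=[t.ravel(),np.clip(h-t,0,1).ravel()]
    A=np.array(A).T; w=np.ones(I.size) if skip is None else (~skip(o,n)).ravel().astype(float)
    c,*_=np.linalg.lstsq(A*w[:,None],I.ravel()*w,rcond=None)
    return (w*(A@c-I.ravel())**2).sum()/w.sum()
def fit(snaps,p0,make,scale,**k):
    roi=make(p0)
    f=lambda u:sum(cost(s,[make(p0+u*scale)],roi=roi,**k) for s in snaps)
    best=min((minimize(f,u0,method="Nelder-Mead",options=dict(initial_simplex=u0+np.vstack([np.zeros(len(p0)),np.eye(len(p0))]),xatol=.01,fatol=.01,maxiter=400))
      for u0 in(np.zeros(len(p0)),)),key=lambda r:r.fun)
    return p0+best.x*scale,best.fun
def back(s,uv,z):
    M=s["cam_to_world"]; d=M[:3,:3]@np.array([(uv[0]-s["cx"])/s["fx"],-(uv[1]-s["cy"])/s["fy"],-1])
    return M[:3,3]+d*(z-M[2,3])/d[2]
E
cat > loc.py <<'E'
from station import *
from vis import *
S={c:imaging.snapshot(c) for c in("top","side")}
t=S["top"]
for name,uv,yaw in(("plain",(251,201),0.0),("drilled",(190,213),-.2)):
    g=back(t,uv,.03)
    mk=lambda p:box(p[0],p[1],.025,p[2],0)
    for k in(["top"],["side"],["top","side"]):
        p,f=fit([S[c] for c in k],np.array([g[0],g[1],yaw]),mk,np.array([.006,.006,.06])); print(name,k,np.round(p,4),round(f,1))
g=back(t,(309,199),.06)
mk=lambda p:box(*p[:4],PITCH)
p,f=fit(list(S.values()),np.array([g[0],g[1],.05,0.]),mk,np.array([.006,.006,.006,.06])); print("starter",np.round(p,4),f)
for k in("top","side"):
    q,f=fit([S[k]],p[[0,1,3]],lambda q:box(q[0],q[1],p[2],q[2],PITCH),np.array([.006,.006,.06])); print(k,np.round(q,4),f)
crop=lambda s,x,y:cv2.resize(s["image"][y:y+75,x:x+100,::-1],(400,300),interpolation=cv2.INTER_CUBIC)
a,b=S["top"],S["side"]
cv2.imwrite("pics/crop.png",np.vstack([np.hstack([crop(a,160,165),crop(a,285,160)]),np.hstack([crop(b,205,200),crop(b,215,105)])]))
E
python3 loc.py
```

```text
plain ['top'] [0.5003 0.1087 0.0377] 478.0
plain ['side'] [0.4984 0.1049 0.0405] 673.4
plain ['top', 'side'] [0.4992 0.1075 0.046 ] 1236.1
drilled ['top'] [ 0.4625  0.336  -0.2506] 738.8
drilled ['side'] [ 0.4596  0.3301 -0.2487] 636.0
drilled ['top', 'side'] [ 0.4604  0.3329 -0.2501] 1519.4
starter [ 0.5125 -0.1102  0.0559 -0.0358] 716.4883160760439
top [ 0.514  -0.1097 -0.0387] 313.6160084888057
side [ 0.5103 -0.1101 -0.0398] 360.94855318490823
```

View pics/crop.png

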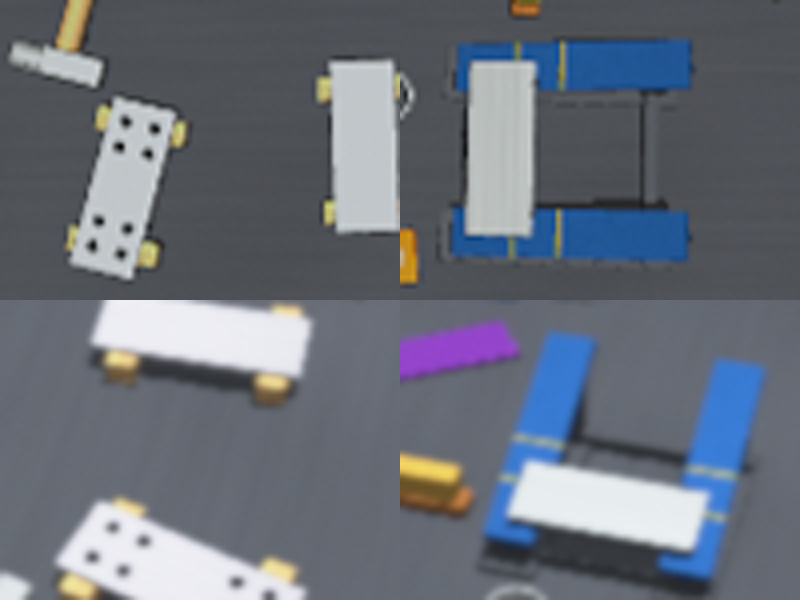

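The crop confirms the white undrilled strip (plain), the eight-hole strip (drilled), and the starter on the jig with its yellow lines. The yellow bars disturb the red channel, so I'll refit using the min channel and leave z free to expose the calibration bias.

```bash
cat > loc2.py <<'E'
from station import *
from vis import *
def snap():
    S={}
    for c in("top","side"):
        s=dict(imaging.snapshot(c)); s["image"]=s["image"].min(2)[...,None]; S[c]=s
    return S
if __name__=="__main__":
  S=snap()
  for name,g,pit in(("plain",(.4995,.107,.025,.039),0),("drilled",(.461,.333,.025,-.25),0),("starter",(.5125,-.11,.0559,-.038),PITCH)):
    g=np.array(g); sc=np.array([.006,.006,.006,.06])
    p,f=fit(list(S.values()),g,lambda p:box(*p,pit),sc); print(name,"free z",np.round(p,4),round(f,1))
    for k in S:
        q,f=fit([S[k]],g[[0,1,3]],lambda q:box(q[0],q[1],g[2],q[2],pit),sc[[0,1,3]]); print(k,np.round(q,4),round(f,1))
E
python3 loc2.py
```

```text
plain free z [0.4986 0.1086 0.0281 0.0386] 393.3
top [0.5004 0.1089 0.0355] 89.2
side [0.4983 0.1054 0.0356] 282.5
drilled free z [ 0.4603  0.3338  0.0295 -0.2491] 818.9
top [ 0.4622  0.3348 -0.2498] 476.6
side [ 0.4595  0.3306 -0.2511] 310.2
starter free z [ 0.5125 -0.11    0.0559 -0.038 ] 737.9
top [ 0.514  -0.1099 -0.0357] 302.3
side [ 0.5103 -0.1101 -0.0393] 361.3
```

```bash
cat > rob.py <<'E'
from station import *
from vis import *
from loc2 import snap
def q_of(Rr):
    x,y,z,w=Rr.as_quat(); return [w,x,y,z]
def oris(Rs): return [q_of(Rs*R.from_euler("x",np.pi)),q_of(Rs*R.from_euler("y",np.pi))]
def best(pos,Rs):
    now=np.array(telemetry.read_joint_positions()); c=[]
    for q in oris(Rs):
        j=planner.ik(list(pos),q)
        if j is not None: c.append((np.abs(np.array(j)-now).max(),q,np.round(j,2)))
    return min(c,key=lambda t:t[0])
def state(m=""):
    print(m,"t",round(telemetry.read_time(),2),"tcp",np.round(telemetry.read_tool_pos(),4),"gap",round(telemetry.read_finger_gap(),4),"F",np.round(telemetry.read_ft_force(),1),"grip",np.round(telemetry.read_grasp_force(),1))
E
python3 - <<'E'
from rob import *
P=np.array([.4993,.107,.026]); Rs=rot(.037,0)
_,q,j=best(P+[0,0,.1],Rs); print(q,j)
hand.grip(.088)
manip.move_pose(list(P+[0,0,.1]),q); state("above")
manip.movel(list(P+[0,0,.02]),rate=.12); manip.movel(list(P),rate=.05); state("down")
hand.grip(.055,25); state("gripped")
manip.movel(list(P+[0,0,.03]),rate=.05); state("up")
E
```

```text
[np.float64(6.122186187204129e-17), np.float64(-0.01849894474722484), np.float64(0.9998288798805719), np.float64(1.1327336736146323e-18)] [ 0.08  0.35  1.81 -0.    0.98 -1.53]
above t 3.07 tcp [0.4994 0.1076 0.1262] gap 0.0879 F [0.2 0.9 0.5] grip 0.0
down t 4.43 tcp [0.499  0.107  0.0257] gap 0.0875 F [ 0.7  1.6 -0.2] grip 0.0
gripped t 4.99 tcp [0.4994 0.107  0.0261] gap 0.0594 F [-0.2  0.3  1.6] grip 25.0
up t 5.74 tcp [0.4992 0.107  0.0561] gap 0.0596 F [ 0.5  0.6 -0.8] grip 25.0
```

```bash
cat >> rob.py <<'E'
ST=np.array([.5125,-.110,.054]); SYAW=-.037
def target(k,st=ST,yaw=SYAW): # underside origin of strip k (1,2)
    return st+rot(yaw,PITCH).apply([0,-.0417*k,.005*k])
N=rot(SYAW,PITCH).apply([0,0,1])
E
python3 - <<'E'
from rob import *
manip.movel([.4992,.107,.15],rate=.15)
T=target(1)+N*.001+[0,0,.025]
_,q,j=best(T,rot(SYAW,PITCH)); print(T,j)
manip.move_pose(list(T+[0,0,.05]),q); manip.movel(list(T),rate=.1); state()
for c in("top","side"):
    s=imaging.snapshot(c); cv2.imwrite(f"pics/h_{c}.png",s["image"][:,:,::-1])
a,b=cv2.imread("pics/h_top.png"),cv2.imread("pics/h_side.png")
crop=lambda s,x,y:cv2.resize(s[y:y+100,x:x+67],(400,600),interpolation=cv2.INTER_CUBIC)
crop2=lambda s,x,y:cv2.resize(s[y:y+75,x:x+100],(400,300),interpolation=cv2.INTER_CUBIC)
cv2.imwrite("pics/hover.png",np.hstack([crop2(a,285,160),crop2(b,215,95)]))
E
```

```text
[ 0.51104889 -0.14920129  0.0943637 ] [-0.25  0.42  1.84 -0.3   0.86 -1.6 ]
 t 8.16 tcp [ 0.5114 -0.1489  0.0945] gap 0.0595 F [ 0.2 -0.1 -1.6] grip 25.0
```

View pics/hover.png

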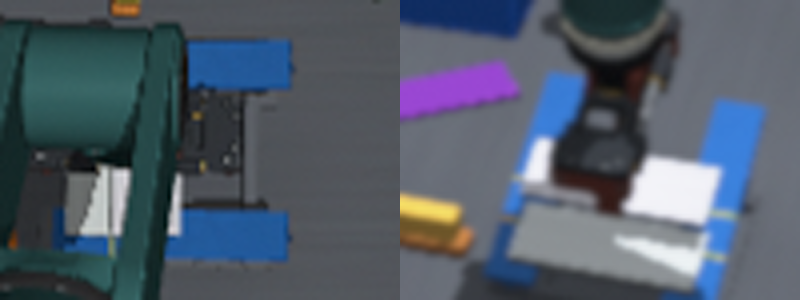

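The hover view shows the strip level with the slope. Its right end is clear at about (290,145) in the side image, and the starter is in shadow below. I'll use this hover image, where the pose is known from kinematics, to calibrate the side camera.

```bash
cat > hov.py <<'E'
from rob import *
sd=dict(imaging.snapshot("side")); sd["image"]=cv2.imread("pics/h_side.png").min(2)[...,None]
sk=np.zeros((384,512),bool); sk[:,250:278]=1; sk[138:148,243:268]=1; sk[150:168,264:296]=1
skip=lambda o,n:sk[int(o[1]):int(o[1])+n[1],int(o[0]):int(o[0])+n[0]]
tcp=np.array([.5114,-.1489,.0945]); u=tcp-N*.001
stside=np.array([.5103,-.1101,.0559,-.0393])
roi=box(*u,SYAW,PITCH)
def f(v):
    b=box(u[0]+v[0]*.006,u[1]+v[1]*.006,u[2],SYAW+v[2]*.06,PITCH)
    return cost(sd,[box(*stside,PITCH),b],roi=roi,pad=4,skip=skip)
for k in(0,.5):
    r=minimize(f,np.zeros(3)-k,method="Nelder-Mead",options=dict(initial_simplex=np.vstack([np.zeros(3),np.eye(3)])-k,xatol=.01,fatol=.01))
    print("strip side-fit minus kinematic (mm,mm,rad)",np.round(r.x*[6,6,.06],4),round(r.fun,1),f(np.zeros(3)))
E
python3 hov.py
```

```text
strip side-fit minus kinematic (mm,mm,rad) [-1.46   -0.3827  0.0232] 305.4 357.71021174851813
strip side-fit minus kinematic (mm,mm,rad) [-1.4522 -1.1801  0.0137] 306.3 357.71021174851813
```

```bash
sed -i 's/^ST=.*/ST=np.array([.512,-.1118,.0538]); SYAW=-.037/' rob.py
cat >> rob.py <<'E'
def fz():
    v=[]
    for _ in range(6): v.append(telemetry.read_ft_force()); manip.pause(.02)
    return np.mean(v,0)
def lay(T,start=.006,end=-.004,thr=3.):
    manip.movel(list(T+[0,0,start]),rate=.06); manip.pause(.2); F0=fz(); d=start
    while d>end:
        d-=.001; manip.movel(list(T+[0,0,d]),rate=.02); F=fz()-F0; print(round(d*1e3,1),np.round(F,1))
        if np.linalg.norm(F)>thr: break
    return d
E
python3 - <<'E'
from rob import *
d=lay(target(1)+N*.001); state()
E
```

```text
5.0 [-0.2 -0.2 -0.3]
4.0 [-0.1  0.2 -0.1]
3.0 [-0.2 -0.1 -0.6]
2.0 [-0.2  0.2 -0.6]
1.0 [-0.2  0.6 -0.6]
0.0 [-0.5  0.5  4. ]
 t 11.18 tcp [ 0.5108 -0.1511  0.0694] gap 0.0597 F [-1.   1.2  2.3] grip 25.0
```

```bash
cat > rel.py <<'E'
from rob import *
hand.grip(.070); state("rel"); hand.grip(.088)
p=np.array(telemetry.read_tool_pos())
manip.movel(list(p+N*.04),rate=.08); manip.movel(list(p+N*.05+[0,0,.1]),rate=.2)
manip.move_joints([1.143,0.359,1.51,0,1.272,-0.115]); state("away")
E
cat > chk.py <<'E'
from rob import *
import sys
S=snap(); K=int(sys.argv[1])
g=np.array([*ST,SYAW]); sc=np.array([.003,.003,.03])
for c in S:
    # fit starter and laid strips jointly, z and pitch as nominal
    P0=np.array([[*target(k)[:2],SYAW] for k in range(K+1)]); zs=[target(k)[2] for k in range(K+1)]
    mk=lambda v:[box(a[0],a[1],z,a[2],PITCH) for a,z in zip(P0+v.reshape(-1,3)*sc,zs)]
    s=S[c]; B=mk(np.zeros(3*K+3)); roi=np.vstack(B)
    def vis(bs):  # clip: lower strips partly covered -> tones painted in order
        out=[]; a=proj(s,roi); o=np.floor(a.min(0))-5; n=tuple((np.ceil(a.max(0))+5-o).astype(int))
        I=s["image"][int(o[1]):int(o[1])+n[1],int(o[0]):int(o[0])+n[0],0].astype(float)
        cols=[np.ones(I.shape)]
        for b in bs:
            p=proj(s,b); h=fill(cv2.convexHull(p.astype(np.float32))[:,0],o,n); t=fill(p[4:],o,n)
            cols=[q*(1-h) for q in cols]+[t,np.clip(h-t,0,1)]
        A=np.array([q.ravel() for q in cols]).T; k,*_=np.linalg.lstsq(A,I.ravel(),rcond=None)
        return ((A@k-I.ravel())**2).mean()
    f=lambda v:vis(mk(v))
    r=minimize(f,np.zeros(3*K+3),method="Powell",options=dict(xtol=.01,ftol=1e-4,maxiter=12))
    v=P0+r.x.reshape(-1,3)*sc; print(c,"starter",np.round(v[0],4),"cost",round(r.fun,1))
    for k in range(1,K+1):
        Rm=rot(v[0,2],PITCH); d=Rm.inv().apply(np.r_[v[k,:2],zs[k]]-np.r_[v[0,:2],zs[0]])
        print(" strip",k,"in starter frame mm",np.round(d*1e3,1),"dyaw deg",round(np.rad2deg(v[k,2]-v[0,2]),2))
    raw=imaging.snapshot(c)["image"][:,:,::-1]; x,y=(285,160) if c=="top" else (215,105)
    cv2.imwrite(f"pics/_{c}.png",cv2.resize(raw[y:y+75,x:x+100],(400,300),interpolation=cv2.INTER_CUBIC))
cv2.imwrite(f"pics/placed{sys.argv[2]}.png",np.hstack([cv2.imread("pics/_top.png"),cv2.imread("pics/_side.png")]))
E
python3 rel.py && python3 chk.py 1 a
```

```text
rel t 11.59 tcp [ 0.5105 -0.151   0.0691] gap 0.0701 F [-1.1  0.3 -0. ] grip 0.0
away t 16.18 tcp [0.1856 0.5709 0.2227] gap 0.0879 F [-0.6 -0.2 -0.1] grip 0.0
top starter [ 0.5136 -0.1099 -0.0409] cost 276.4
 strip 1 in starter frame mm [  0.  -43.1   4.7] dyaw deg -0.42
side starter [ 0.511  -0.1132 -0.038 ] cost 319.2
 strip 1 in starter frame mm [ -0.3 -41.5   5. ] dyaw deg 0.39
```

View pics/placeda.png

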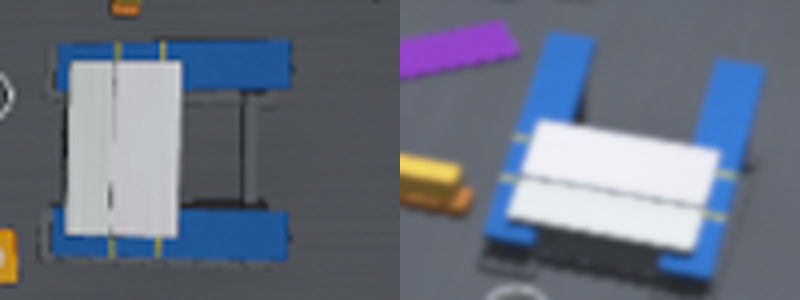

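The plain strip is on the first yellow line, aligned to within about 1 mm. Next is the drilled strip.

Run:
```python
from rob import *
P=np.array([.4609,.3328,.026]); Rs=rot(-.25,0)
_,q,j=best(P+[0,0,.1],Rs); print(j)
manip.move_pose(list(P+[0,0,.1]),q)
manip.movel(list(P+[0,0,.02]),rate=.12); manip.movel(list(P),rate=.05); state("down")
hand.grip(.055,25); state("gripped")
manip.movel(list(P+[0,0,.03]),rate=.06); manip.movel(list(P+[0,0,.15]),rate=.15)
T=target(2)+N*.001
_,q,j=best(T,rot(SYAW,PITCH)); print(T,j)
manip.move_pose(list(T+[0,0,.08]),q); manip.movel(list(T+[0,0,.025]),rate=.1); state("hover")
s=imaging.snapshot("side"); cv2.imwrite("pics/h2.png",cv2.resize(s["image"][95:170,215:315,::-1],(800,600),interpolation=cv2.INTER_CUBIC))
```

```text
[ 0.5   0.42  1.69 -0.    1.04 -0.82]
down t 19.16 tcp [0.4607 0.3327 0.0257] gap 0.0878 F [-0.1  0.6  0.9] grip 0.0
gripped t 19.72 tcp [0.461  0.3329 0.0262] gap 0.0597 F [ 0.5 -0.3  1.3] grip 25.0
[ 0.50908933 -0.19043077  0.08355383] [-0.33  0.44  1.83 -0.3   0.83 -1.66]
hover t 23.91 tcp [ 0.5094 -0.1904  0.1088] gap 0.0597 F [ 0.1 -0.  -2.5] grip 25.0
```

View pics/h2.png

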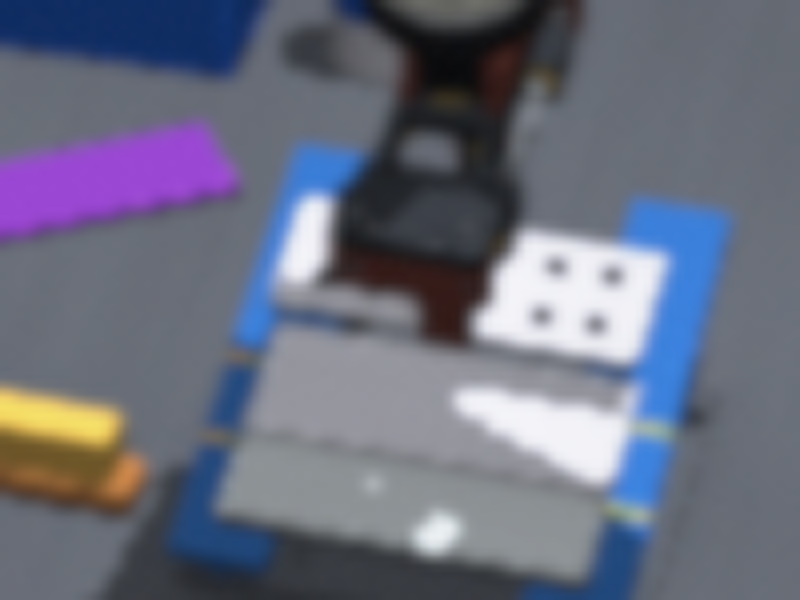

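The drilled strip hovers in line over the plain one, with its right corners at about (668,250) and (632,365) in the crop. I'll lay it now.

```bash
python3 - <<'E'
from rob import *
d=lay(target(2)+N*.001); state()
E
python3 rel.py && python3 chk.py 2 b
```

```text
5.0 [ 0.4  0.2 -0.1]
4.0 [ 0.4  0.1 -0.4]
3.0 [ 0.2 -0.2 -0.2]
2.0 [ 0.4  0.3 -0. ]
1.0 [0.2 0.2 0.1]
0.0 [-0.4  0.3  3.2]
 t 26.82 tcp [ 0.5093 -0.1905  0.0838] gap 0.0597 F [-0.1  0.5  1.6] grip 25.0
rel t 27.23 tcp [ 0.5091 -0.1904  0.0835] gap 0.0699 F [-0.1 -0.   0.6] grip 0.0
away t 31.95 tcp [0.1855 0.571  0.2227] gap 0.088 F [-0.  -0.  -0.6] grip 0.0
top starter [ 0.5141 -0.1097 -0.0395] cost 534.8
 strip 1 in starter frame mm [ -1.1 -47.4   3.7] dyaw deg -0.98
 strip 2 in starter frame mm [ -0.7 -83.7   9.9] dyaw deg 0.17
side starter [ 0.511  -0.1136 -0.0408] cost 336.8
 strip 1 in starter frame mm [ -0.2 -39.7   5.5] dyaw deg 0.2
 strip 2 in starter frame mm [ -0.5 -83.3  10. ] dyaw deg 0.32
```

View pics/placedb.png

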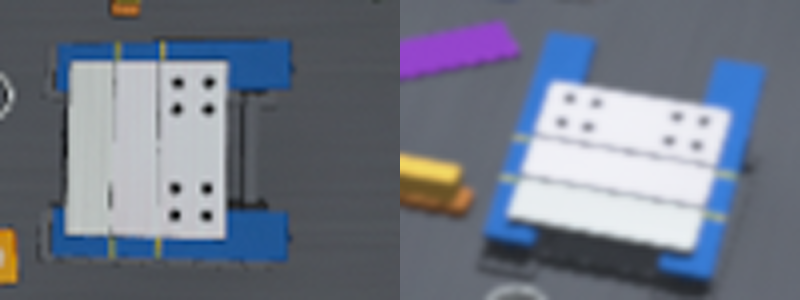

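Both lower edges sit on their yellow lines, the ends are flush, and the plain strip's seam hasn't moved (column 113 in the top crop both times). The drilled strip measures within 0.7 mm of nominal.

```bash
python3 -c "
from station import *
print(ticket.close_job(), telemetry.read_time())"
```

```text
the job is handed in; nothing more can be done
the job is handed in; nothing more can be done
```

Job handed in at about 32 s of robot time: the plain strip, then the drilled strip, are laid up the slope with lower edges on their yellow lines, within about 1.5 mm of nominal when each was measured after laying, and the other things on the bench were left alone.

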